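Release the till lid with its tubular key and put the key away

ROBOT

A 6-joint arm with a two-finger parallel gripper is mounted at the origin on the work surface. World frame = base frame: x ahead of the robot, y to its left, z up, the work surface at z = 0. Lengths are in m, angles in rad, forces in N, time in s.
With the tool pointing down it reaches from about 0.35 to 0.8 m from the base axis. Payload 7.3 kg.
Tool frame: the origin (TCP) lies midway between the tips of the shut fingers; the grasp point (between the pads) lies 19 mm behind it; y points along the fingers, x is the direction in which the jaws open and shut, and the axes are right-handed (so a half turn about y gives the same grasp; the last joint's range is limited). The gripper opens to 85 mm and grips with 20 to 120 N. Pads are 22 mm wide; open, the fingers measure 114 mm over their backs; the gripper's body (76 mm by 85 mm) begins 54 mm behind the grasp point. The pads swing forward as they close: fully open they stand 13 mm farther back than shut.
Start: joints at [-1.405, 0.342, 1.524, -0, 1.275, -0.146], TCP at [0.161, -0.5, 0.231] pointing down, gripper open.
Joint ranges: [-2.53, 2.53], [-0.77, 2.02], [0.04, 2.7], [-1, 4.14], [0.28, 2.66], [-3.11, 3.11]. Speed limits (rad/s): [2.57, 2.57, 3.14, 3.14, 3.14, 3.14].

INTERFACE

Orientations are given as a rotation vector (axis times angle).
In Python, from rig import manip gives the robot as it stands.
- The arm moves only by the tool drive_tool, never from a script. Its argument "commands" is one flat list of numbers, 7 for each row, row after row: the closure in counts, from 0 (fully open) to 255 (shut), then the shift along the tool's x, y, z in mm, then the turn, a rotation vector about the tool's x, y, z in rad. In form: [gripper, x, y, z, wx, wy, wz, gripper, x, y, z, wx, wy, wz, ...]. A call has exactly 10 rows; each row shifts and turns the commanded pose from where the row before left it, along the tool's axes as they then stand; what a row does not reach is not made up. A row lasts 1/12 s, in which the tool goes at most 41.7 mm and 7.16 degrees, less where a joint would pass 70% of its speed; a pose out of reach is approached as far as the arm can. A call is refused whole if a number of a shift passes 41.7 or a number of a turn 0.125, either way. A call with a gripper value outside its range is refused whole. The fingers move at their own pace and stop on an object; the grip force is fixed at half the most. Time passes only in rows, so rows that do not move let the fingers close, or fill a call up. It gives the time, the measured TCP pose, the force and the opening at its end, in the units of the state.
- manip.sense(): the state, without advancing time (a new reading comes with each control period).
- manip.snapshot(name): name is "scene" or "top"; returns a dict with "frame" (420x560x3 uint8, blue, green, red), "depth" (420x560 float32, m along the optical axis (not along the pixel's ray), 0 where there is no reading), "fx", "fy", "cx", "cy" (pixels), "k1" (the pictures are not rectified: a ray, as slopes to the right and down, at radius r is drawn at 1 + k1 r^2 times it, then the intrinsics apply), "world_to_cam" (4x4, takes a point from world to camera coordinates). Camera axes: x right, y down, z forward; pixel columns grow to the right and rows downward; lengths in m; the calibration is good to about 2 mm. A picture is of the moment at which its call begins.
- manip.finish_job(): hands the job in, once; it reports no verdict.
The state is a dict: "clock": time; "q": joint angles; "joint_velocities": joint speeds; "joint_efforts": joint torques, N m; "ee_pos": TCP position; "orientation": TCP orientation; "contact_force": force on the tool from outside, world axes, zero at the start; "wrist_torque": the same for the moment, N m; "finger_gap": finger opening in m.
Only numpy, scipy, OpenCV 4.12 (cv2) and the standard library are available. Lean on these libraries where they do the work, as an engineer would, in place of code of your own. Each camera call takes 0.05 s, during which the arm holds its last target. There are 200 camera calls.

TASK

Open the flip-top till on the cutting counter with its key, the one with the rectangular bow in the wooden key block: press the key fully home in the lock and, without forcing it or leaning on the till, turn it clockwise until the lid springs up. Then turn the key back, draw it out and stand it in its free slot in the key block again, fully down; leave the other keys and the things on the counter alone.

Things in the scene. Friction and masses are not known exactly. Their poses are not given: they have to be found in the camera images.
- key: the till key: a steel barrel 10 mm across, 18 mm long, under a black plastic bow, the only rectangular one (30 x 9 mm, 34 mm tall, hole near its top). Origin: centre of the barrel's lower tip, on its axis; z up the barrel to the bow (z = 18 to 52 mm); x in the bow's plane, towards the lug; bow 9 mm thick along y. 45 g. Starts upright in a slot of the block, x as the block's x within 0.1 rad
- key_lug (a point): the key's lug, a small tooth on the +x side of the barrel near its tip: 4 mm wide, out to 9.5 mm from the barrel's axis, from 1.5 to 5.4 mm above the tip. This point: its outer face, 3.5 mm above the tip; frame as the key's
- till: dark steel flip-top till, 210 mm deep (x) x 360 wide (y) x 95 high, heavy, does not move. Origin: centre of its underside; -x is its front (the robot's side). The front 70 mm of the top is a fixed strip with the lock in it; behind it lies the grey sprung lid, 132 mm deep, hinged along the back
- lock (a point): nominal centre of the lock's round face, top of its lip: 98 mm above the counter, 32 mm behind the till's front edge; frame as the till's. The lock sits with slack in the till: its real axis lies up to 3 mm off this point in x and in y, its face 0 to 3 mm higher, and it is turned up to 0.06 rad. The key enters straight down, its x (lug) towards the till's +x
- lock_seat (a point): nominal depth of the lock's hard seat, 10 mm below the point lock. All depths from the real face: lip 3 mm thick, round hole 12 mm across, one notch for the lug, 6 mm wide, out to 11 mm from the axis. Tip meets sprung pins at 5 mm (2 N), seat at 10 mm (7 N). Only with the tip over 8.5 mm down is the lug under the lip, free to turn. It comes out only turned back to the notch (within 0.1 rad)
- plug (a joint): angle of the lock's plug in rad: 0 = home (lug at the notch), grows as the key is turned clockwise seen from above, against a light spring (under 0.1 N m) that takes it home again; hard end stop at 1.31 (75 degrees). The cam lets go of the lid at about 0.8 to 1.0. The lug drives on one side only, so the key may turn 0.35 rad further than the plug
- lid (a joint): angle of the till's lid in rad: 0 shut and held by the cam; springs up by itself to its stop at 0.22 when the cam lets go (its front edge, 38 mm behind the lock's axis, then stands about 29 mm higher) and stays up
- block: wooden key block 150 x 50 x 35 mm, fixed, with three slots in a row along its x, at -45, 0 and +45 mm, each 25 mm deep; three keys stand in them, their bows' undersides on the block's top. Origin: centre of its underside
- slot0 (a point): slot of the key block at -45 mm along the block's x: where the barrel axis of a key stands, at the level of the block's top; frame as the block's. The slot is 25 mm deep, 13 mm wide (y) and reaches from -6.7 to +11.2 mm along x, so the till key goes in with its lug towards the block's +x
- slot1 (a point): slot of the key block at 0 mm along the block's x: where the barrel axis of a key stands, at the level of the block's top; frame as the block's. The slot is 25 mm deep, 13 mm wide (y) and reaches from -6.7 to +11.2 mm along x, so the till key goes in with its lug towards the block's +x
- slot2 (a point): slot of the key block at 45 mm along the block's x: where the barrel axis of a key stands, at the level of the block's top; frame as the block's. The slot is 25 mm deep, 13 mm wide (y) and reaches from -6.7 to +11.2 mm along x, so the till key goes in with its lug towards the block's +x
- key_round: bystander: another key in the block, flat blade, black round bow 30 mm across and 9 mm thick, of the same height. Origin at the tip of its blade. Which key stands in which slot varies
- key_tee: bystander: a steel T-handled key in the block, cross bar 34 mm long. Origin at its tip
- shears: bystander: cloth shears lying flat, 220 mm long. Origin: near the pivot, on the counter
- tape: bystander: grey tape-measure case 65 x 30 x 58 mm. Origin: centre of its underside
- spool_a: bystander: spool of thread, 43 mm across, 70 mm tall. Origin: centre of its underside
- spool_b: bystander: second such spool
- stapler: bystander: black stapler, 140 mm long. Origin: centre of its underside
- pin_dish: bystander: steel pin dish 80 mm across, 24 mm high. Origin: centre of its underside
There are look-alikes about, which are no part of the job. Leave any green look-alike of the key alone. Several things have the shape of the block; the one meant has the colours described above.

How it is judged:
By the outcome, as a careful person would: the job done as asked, in the order asked, and still so for the second after the job is handed in, with the robot touching nothing.
It also fails if it takes over 69 s, if anything falls off the work surface, if the arm or the gripper's body presses on something with over 40 N, if the wrist force passes 120 N, or if a joint passes its speed limit or range.

## Working session

There is one attempt and no reset: what is moved stays moved. The work goes in short steps, Python scripts to look and compute and a tool call to move; the robot and the scene stay as the last step left them, time stands still between calls to the robot, and variables do not carry over. Pictures are saved under pics/ and viewed, about 8 in all and at most 12, crops included, and the job is handed in when it is done.

Besides the shell and the picture viewer there is one more tool, called as name(argument=value, ...), one argument or row to a line, values as JSON. drive_tool: Moves the arm, as the interface text tells. Its arguments: {"type":"object","properties":{"commands":{"type":"array"}},"required":["commands"]}

```bash
mkdir -p pics
cat > h.py <<'E'
import numpy as np, cv2
from rig import manip
from scipy.spatial.transform import Rotation as R
def ray(s,u,v):
    x=(u-s['cx'])/s['fx'];y=(v-s['cy'])/s['fy'];k=s['k1'];a,b=x,y
    for _ in range(20):
        f=1+k*(a*a+b*b);a,b=x/f,y/f
    T=np.linalg.inv(np.array(s['world_to_cam']));return T[:3,3],T[:3,:3]@np.array([a,b,1.])
def onz(s,u,v,z):
    o,d=ray(s,u,v);return o+d*(z-o[2])/d[2]
def pd(s,u,v):
    o,d=ray(s,u,v);return o+d*s['depth'][int(v),int(u)]
def proj(s,p):
    T=np.array(s['world_to_cam']);c=T[:3,:3]@np.array(p)+T[:3,3];a,b=c[:2]/c[2];f=1+s['k1']*(a*a+b*b)
    return s['cx']+s['fx']*a*f,s['cy']+s['fy']*b*f
def crop(s,u0,v0,u1,v1,n,k):
    c=cv2.resize(s['frame'][v0:v1,u0:u1],None,fx=k,fy=k,interpolation=cv2.INTER_CUBIC);cv2.imwrite('pics/'+n,c)
E
python3 - <<'E'
from h import *
import pickle
for n in('top','scene'):
    s=manip.snapshot(n);pickle.dump(s,open(n+'.pkl','wb'));cv2.imwrite(f'pics/{n}0.png',s['frame'])
    print(n,s['fx'],s['cx'],s['cy'],s['k1'],np.linalg.inv(s['world_to_cam']).round(3).tolist())
print(manip.sense())
E
```

```text
top 426.3897147935725 285.3564542359944 211.8289033952363 0.029649624302781726 [[-0.019, -0.992, 0.124, 0.383], [-1.0, 0.022, 0.018, -0.059], [-0.02, -0.123, -0.992, 1.311], [0.0, 0.0, 0.0, 1.0]]
scene 446.80590541698405 271.8128266968029 210.8142580916067 0.015317096237883562 [[-0.302, 0.648, -0.699, 1.314], [0.953, 0.217, -0.21, 0.21], [0.016, -0.73, -0.684, 0.849], [0.0, 0.0, 0.0, 1.0]]
{'clock': 0.1, 'q': array([-1.40500635e+00,  3.42700358e-01,  1.52488379e+00, -1.77698573e-08,
        1.27540809e+00, -1.46007310e-01]), 'joint_velocities': array([-1.13254625e-03, -3.02690367e-03, -2.36372939e-03, -1.20548197e-03,
       -9.77451534e-04,  4.94481429e-05]), 'joint_efforts': array([ 2.39781933e-03, -4.34447765e+01, -2.46489108e+01,  2.42527176e-05,
        4.65892590e-03, -2.72231944e-06]), 'ee_pos': array([ 0.16101463, -0.49934004,  0.23068406]), 'orientation': array([-1.33971495,  0.9771998 , -0.97554237]), 'contact_force': array([-0.43345533,  0.22237565,  0.00520728]), 'wrist_torque': array([ 0.00101449, -0.04744416,  0.02518264]), 'finger_gap': 0.08508170865165773}
```

View pics/top0.png

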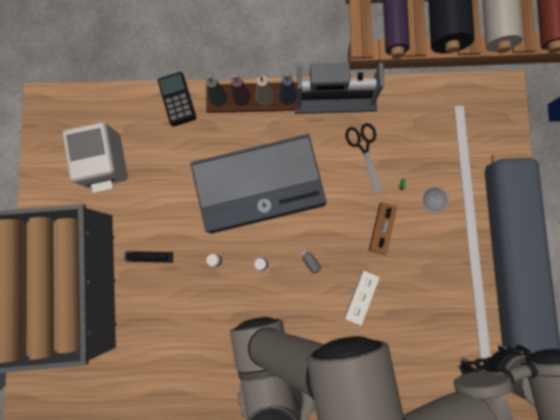

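View pics/scene0.png

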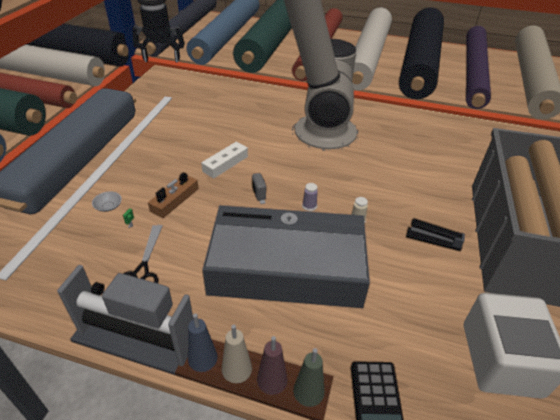

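The top view shows the wooden block at (383,228) with three keys. Look-alikes are a white block at (362,298) and a green key at (403,184). The till is at (258,183), with its lock at (264,205). I'll enlarge the block and lock in both views.

Run:
```python
from h import *
import pickle
t=pickle.load(open('top.pkl','rb'));s=pickle.load(open('scene.pkl','rb'))
def c(a,u0,v0,u1,v1):return cv2.resize(a['frame'][v0:v1,u0:u1],(400,300),interpolation=cv2.INTER_CUBIC)
a=c(t,343,198,423,258);b=c(s,134,165,214,225);d=c(t,224,175,304,235);e=c(s,250,190,330,250)
cv2.imwrite('pics/c1.png',np.vstack([np.hstack([a,b]),np.hstack([d,e])]))
for p in [(383,228),(264,205)]:print(pd(t,*p))
print(R.from_rotvec(manip.sense()['orientation']).as_matrix().round(3))
```

```text
[ 0.48632754 -0.32349868  0.04885562]
[0.55668361 0.02433385 0.09078808]
[[ 0.307 -0.     0.952]
 [-0.952  0.001  0.307]
 [-0.001 -1.     0.   ]]
```

View pics/c1.png

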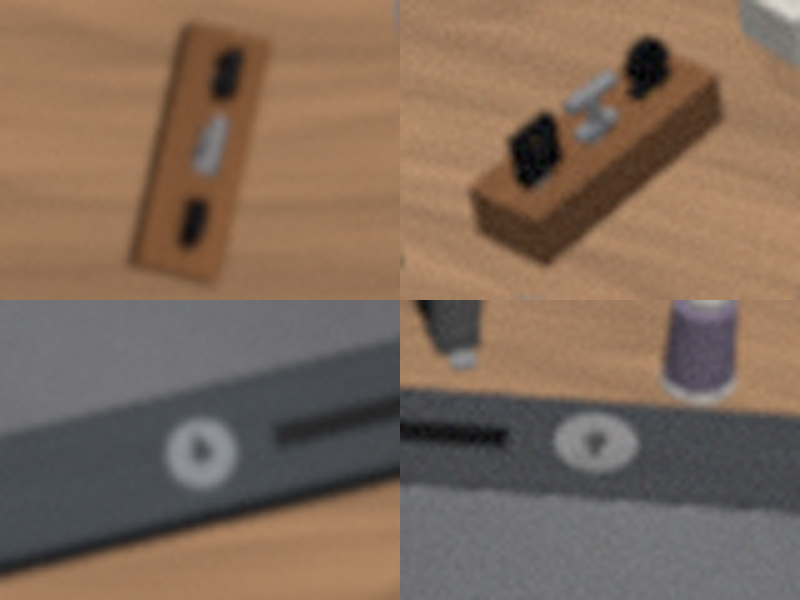

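The top crop's upper bow, around pixel (388,213), is the one farther from the robot. In the scene crop it is the rectangular black bow at about (161,195). The bow at (382,242) top / (184,178) scene is the round key, and the steel T is in the middle. So the key meant is the one at (388,213); the white block and the green key are excluded. Next I'll measure.

Run:
```python
from h import *
import pickle
t=pickle.load(open('top.pkl','rb'));s=pickle.load(open('scene.pkl','rb'))
def tri(p,q):
    o1,d1=ray(t,*p);o2,d2=ray(s,*q);A=np.c_[d1,-d2];x=np.linalg.lstsq(A,o2-o1,rcond=None)[0]
    a,b=o1+d1*x[0],o2+d2*x[1];return ((a+b)/2*1000).round(1),(np.linalg.norm(a-b)*1000).round(1)
def blobs(S,box,f,amin):
    u0,v0,u1,v1=box;im=cv2.resize(S['frame'][v0:v1,u0:u1],None,fx=4,fy=4,interpolation=cv2.INTER_CUBIC)
    m=f(im.astype(int)).astype(np.uint8)*255
    cs=[c for c in cv2.findContours(m,cv2.RETR_EXTERNAL,cv2.CHAIN_APPROX_NONE)[0] if cv2.contourArea(c)>amin*16]
    return [((c.reshape(-1,2)+.5)/4-.5+[u0,v0]).astype(np.float32) for c in cs]
dark=lambda im:im.max(2)<55
brown=lambda im:((im[...,2]-im[...,0])>0)&(im[...,2]<150)
B=blobs(t,(363,195,405,262),brown,200)
for b in B:
    r=cv2.minAreaRect(b);print('block px',r)
    P=np.array([onz(t,*c,.035)[:2] for c in cv2.boxPoints(r)]);print((P*1000).round(1).tolist(),'ctr',P.mean(0)*1000, 'sides',[np.linalg.norm(P[i]-P[i-1])*1000 for i in(1,2)])
for S,box in((t,(375,200,397,256)),(s,(150,165,200,208))):
    for b in blobs(S,box,dark,15):
        r=cv2.minAreaRect(b);print('dark',r);
        for z in(.060,.069):print('   ',(onz(S,*r[0],z)*1000).round(1))
grey=lambda im:im.min(2)>105
L=[]
for S,box in((t,(250,190,280,220)),(s,(274,208,304,228))):
    bs=blobs(S,box,lambda im:im.min(2)>95,40)
    for b in bs:
        e=cv2.fitEllipse(b);print('lock',e,(onz(S,*e[0],.0995)*1000).round(1));L.append(e[0])
if len(L)==2:print(tri(*L))
tl=blobs(t,(185,130,332,236),lambda im:(im[...,2]-im[...,0])<8,2000)
for b in tl:
    r=cv2.minAreaRect(b);print('till',r,[(onz(t,*c,.095)[:2]*1000).round(1).tolist() for c in cv2.boxPoints(r)])
```

```text
block px ((383.0469970703125, 229.0518035888672), (55.92122268676758, 41.83128356933594), 88.99491119384766)
[[568.9, -266.4], [568.3, -391.2], [401.4, -385.1], [401.5, -262.3]] ctr [ 485.01336857 -326.26287975] sides [np.float64(124.87901172198619), np.float64(166.93407589591547)]
dark ((381.22894287109375, 242.21627807617188), (3.429107666015625, 8.600876808166504), 12.994616508483887)
    [ 444. -314.   60.]
    [ 443.6 -312.2   69. ]
dark ((387.7362060546875, 212.45346069335938), (3.9825804233551025, 9.181657791137695), 10.007980346679688)
    [ 530.9 -337.1   60. ]
    [ 529.8 -335.1   69. ]
dark ((160.70143127441406, 194.7825469970703), (13.05377197265625, 9.122282981872559), 79.3803482055664)
    [ 541.5 -332.4   60. ]
    [ 550.3 -326.2   69. ]
dark ((183.0, 178.375), (11.0, 7.75), 90.0)
    [ 459.6 -306.8   60. ]
    [ 469.3 -300.9   69. ]
lock ((263.7953796386719, 205.19839477539062), (14.418754577636719, 14.620586395263672), 35.383087158203125) [554.9  24.3  99.5]
lock ((254.56825256347656, 191.7885284423828), (4.532054424285889, 26.517520904541016), 82.93803405761719) [594.5  50.5  99.5]
lock ((288.6774597167969, 217.95452880859375), (11.905912399291992, 16.911235809326172), 93.58793640136719) [558.4  26.1  99.5]
till ((257.5700378417969, 183.54100036621094), (72.17117309570312, 123.14474487304688), 76.40605163574219) [[685.0, 241.1], [763.5, -110.7], [554.6, -154.1], [478.5, 190.7]]
```

```bash
cat >> h.py <<'E'
def to(x,y,z,yaw):
    """tool-frame shift (mm) and turn (about tool y, +=clockwise) from the measured pose"""
    q=manip.sense();M=R.from_rotvec(q['orientation']).as_matrix();d=np.array([x,y,z])-q['ee_pos']*1000
    w=np.arctan2(M[1,2],M[0,2]);print('yaw',w.round(4),'shift now',(M.T@d).round(1),'turn',round(w-yaw,3),'tilt',M[2,[0,2]].round(4))
    print('after turn: x,y,z',(d[0]*np.sin(yaw)-d[1]*np.cos(yaw)).round(1),-d[2].round(1),(d[0]*np.cos(yaw)+d[1]*np.sin(yaw)).round(1))
def st():
    q=manip.sense();print(q['clock'],(q['ee_pos']*1000).round(2),'F',q['contact_force'].round(2),'T',q['wrist_torque'].round(3),'gap',q['finger_gap'].round(4),'q6',q['q'][5].round(3))
E
python3 -c "
from h import *
to(532,-338.5,150,-.26)"
```

```text
yaw 0.3118 shift now [-39.2  80.8 402.4] turn 0.572 tilt [-0.0014  0.0002]
after turn: x,y,z -250.8 80.7 317.2
```

drive_tool(
  commands=[130,0,0,0,0,0.114,0,130,0,0,0,0,0.114,0,130,0,0,0,0,0.114,0,130,0,0,0,0,0.114,0,130,0,0,0,0,0.114,0,130,-24,3,31,0,0,0,130,-24,3,31,0,0,0,130,-24,3,31,0,0,0,130,-24,3,31,0,0,0,130,-24,3,31,0,0,0],
)

```text
clock: 0.93
ee_pos: [0.3429, -0.4221, 0.2159]
orientation: [-1.076, 1.398, -1.397]
contact_force: [0.7, -0.9, -0.0]
finger_gap: 0.0419
```

drive_tool(
  commands=[130,-22,11,27,0,0,0,130,-22,11,27,0,0,0,130,-22,11,27,0,0,0,130,-22,11,27,0,0,0,130,-22,11,27,0,0,0,130,-21,11,27,0,0,0,130,0,0,0,0,0,0,130,0,0,0,0,0,0,130,0,0,0,0,0,0,130,0,0,0,0,0,0],
)

```text
clock: 1.77
ee_pos: [0.5309, -0.3387, 0.1506]
orientation: [-1.076, 1.397, -1.398]
contact_force: [-0.2, -0.0, 0.5]
finger_gap: 0.0416
```

```bash
python3 -c "
from h import *
st();to(532,-338.5,40,-.26)
t=manip.snapshot('top');s=manip.snapshot('scene')
a=cv2.resize(t['frame'][180:255,340:440],(400,300));b=cv2.resize(s['frame'][130:220,110:230],(400,300))
cv2.imwrite('pics/g1.png',np.hstack([a,b]))"
```

```text
Traceback (most recent call last):
  File "h.py", line 24, in st
    q=manip.sense();print(q['clock'],(q['ee_pos']*1000).round(2),'F',q['contact_force'].round(2),'T',q['wrist_torque'].round(3),'gap',q['finger_gap'].round(4),'q6',q['q'][5].round(3))
                                                                                                                                      ^^^^^^^^^^^^^^^^^^^^^
AttributeError: 'float' object has no attribute 'round'
```

drive_tool(
  commands=[130,0,20,1,0,0,0,130,0,20,0,0,0,0,130,0,20,0,0,0,0,130,0,20,0,0,0,0,130,0,15,0,0,0,0,130,0,10,0,0,0,0,130,0,5,0,0,0,0,130,0,0,0,0,0,0,130,0,0,0,0,0,0,130,0,0,0,0,0,0],
)

```text
clock: 2.6
ee_pos: [0.5331, -0.3389, 0.0416]
orientation: [-1.075, 1.395, -1.399]
contact_force: [-0.1, 0.5, -0.3]
finger_gap: 0.0417
```

```bash
sed -i "s/q\['finger_gap'\].round(4)/round(q['finger_gap'],4)/" h.py; python3 -c "
from h import *
st();to(532,-338.5,40,-.26)
t=manip.snapshot('top');s=manip.snapshot('scene')
a=cv2.resize(t['frame'][180:255,340:440],(400,300));b=cv2.resize(s['frame'][130:220,110:230],(400,300))
cv2.imwrite('pics/g1.png',np.hstack([a,b]))"
```

```text
2.6 [ 533.11 -338.9    41.6 ] F [-0.11  0.46 -0.28] T [-0.012 -0.071 -0.017] gap 0.0417 q6 1.142
yaw -0.2585 shift now [-0.1  1.6 -1.2] turn 0.002 tilt [0.001 0.002]
after turn: x,y,z -0.1 1.6 -1.2
```

View pics/g1.png

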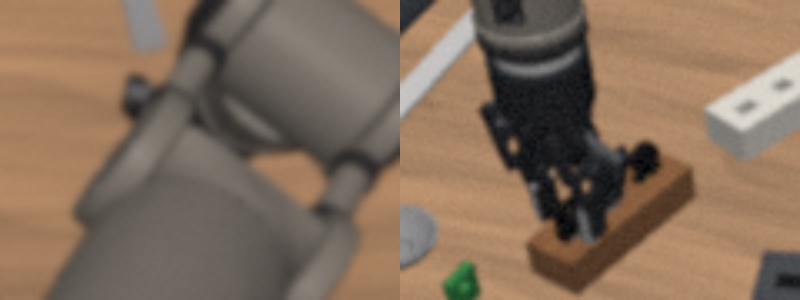

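The scene half shows the fingers straddling the rectangular bow, with the round key clear behind. I'll close the fingers.

drive_tool(
  commands=[160,0,0,0,0,0,0,190,0,0,0,0,0,0,210,0,0,0,0,0,0,220,0,0,0,0,0,0,230,0,0,0,0,0,0,240,0,0,0,0,0,0,255,0,0,0,0,0,0,255,0,0,0,0,0,0,255,0,0,0,0,0,0,255,0,0,0,0,0,0],
)

```text
clock: 3.53
ee_pos: [0.5326, -0.3388, 0.0405]
orientation: [-1.076, 1.396, -1.398]
contact_force: [-2.3, -5.0, 1.3]
finger_gap: 0.0081
```

```bash
python3 -c "
from h import *
st();to(532,-338.5,40,-.26)"
```

```text
3.5333 [ 532.63 -338.84   40.52] F [-2.3  -5.02  1.25] T [-0.904  0.265  0.038] gap 0.0081 q6 1.142
yaw -0.2583 shift now [-0.2  0.5 -0.7] turn 0.002 tilt [0.0009 0.0006]
after turn: x,y,z -0.2 0.5 -0.7
```

drive_tool(
  commands=[255,0.4,0,0,0,0,0,255,0.4,0,0,0,0,0,255,0,0,0,0,0,0,255,0,0,0,0,0,0,255,0,-1,0,0,0,0,255,0,-1,0,0,0,0,255,0,-2,0,0,0,0,255,0,-3,0,0,0,0,255,0,0,0,0,0,0,255,0,0,0,0,0,0],
)

```text
clock: 4.37
ee_pos: [0.5326, -0.3388, 0.0476]
orientation: [-1.076, 1.397, -1.397]
contact_force: [-1.0, -1.7, -0.2]
finger_gap: 0.0081
```

```bash
python3 -c "
from h import *
st()"
```

```text
4.3667 [ 532.56 -338.84   47.62] F [-0.97 -1.74 -0.17] T [-0.305  0.114 -0.042] gap 0.0081 q6 1.141
```

drive_tool(
  commands=[255,0,-5,0,0,0,0,255,0,-10,0,0,0,0,255,0,-20,0,0,0,0,255,0,-30,0,0,0,0,255,0,-30,0,0,0.11,0,255,0,-30,0,0,0.11,0,255,0,-30,0,0,0.11,0,255,0,-30,0,0,0.11,0,255,0,-30,0,0,0.11,0,255,0,-30,0,0,0.11,0],
)

```text
clock: 5.2
ee_pos: [0.5323, -0.3379, 0.295]
orientation: [-0.62, 1.849, -1.848]
contact_force: [0.8, -0.2, -0.1]
finger_gap: 0.0081
```

drive_tool(
  commands=[255,0,-30,0,0,0.11,0,255,0,-30,0,0,0.12,0,255,0,-30,0,0,0,0,255,0,0,0,0,0,0,255,0,0,0,0,0,0,255,0,0,0,0,0,0,255,0,0,0,0,0,0,255,0,0,0,0,0,0,255,0,0,0,0,0,0,255,0,0,0,0,0,0],
)

```text
clock: 6.03
ee_pos: [0.5323, -0.3389, 0.3816]
orientation: [-0.427, 1.99, -1.987]
contact_force: [-0.0, -0.2, -0.5]
finger_gap: 0.0078
```

```bash
python3 -c "
from h import *
st();to(680,-50,420,-1.15)"
```

```text
6.0333 [ 532.32 -338.87  381.56] F [-0.03 -0.24 -0.5 ] T [-0.029  0.039  0.001] gap 0.0078 q6 2.031
yaw -1.1481 shift now [-253.1  -38.3 -202.9] turn 0.002 tilt [ 0.0006 -0.0013]
after turn: x,y,z -252.8 -38.4 -203.3
```

drive_tool(
  commands=[255,-28,-3,-22,0,0,0,255,-28,-3,-22,0,0,0,255,-28,-3,-22,0,0,0,255,-28,-3,-22,0,0,0,255,-28,-3,-22,0,0,0,255,-28,-3,-22,0,0,0,255,-28,-3,-22,0,0,0,255,-28,-3,-22,0,0,0,255,-28,-3,-22,0,0,0,255,0,0,0,0,0,0],
)

```text
clock: 6.87
ee_pos: [0.6831, -0.0484, 0.4082]
orientation: [-0.433, 1.986, -1.981]
contact_force: [-0.9, 0.2, -1.5]
finger_gap: 0.0083
```

drive_tool(
  commands=[255,0,0,0,0,0,0,255,0,0,0,0,0,0,255,0,0,0,0,0,0,255,0,0,0,0,0,0,255,0,0,0,0,0,0,255,0,0,0,0,0,0,255,0,0,0,0,0,0,255,0,0,0,0,0,0,255,0,0,0,0,0,0,255,0,0,0,0,0,0],
)

```text
clock: 7.7
ee_pos: [0.681, -0.0551, 0.4093]
orientation: [-0.426, 1.988, -1.988]
contact_force: [0.2, -0.4, -0.6]
finger_gap: 0.0079
```

```bash
python3 -c "
from h import *
st();s=manip.snapshot('scene');M=manip.sense();p=M['ee_pos'].copy();p[2]-=.01;u,v=proj(s,p);print(u,v)
u,v=int(u),int(v);a=cv2.resize(s['frame'][v-30:v+30,u-40:u+40],(800,600),interpolation=cv2.INTER_CUBIC)
cv2.imwrite('pics/lug.png',a)
Mx=R.from_rotvec(M['orientation']).as_matrix()
for k in(-.01,0,.01):
  for dz in (0,-.0235): print(k,dz,np.array(proj(s,M['ee_pos']+[0,0,dz]+Mx[:,2]*k)).round(1)-[u-40,v-30])"
```

```text
7.7 [681.02 -55.08 409.32] F [ 0.19 -0.42 -0.62] T [ 0.001  0.012 -0.01 ] gap 0.0079 q6 2.526
233.57506625257807 133.34852072136007
-0.01 0 [45.9 25.3]
-0.01 -0.0235 [46.4 36.3]
0 0 [40.3 25.6]
0 -0.0235 [40.9 36.6]
0.01 0 [34.7 25.9]
0.01 -0.0235 [35.4 36.9]
```

View pics/lug.png

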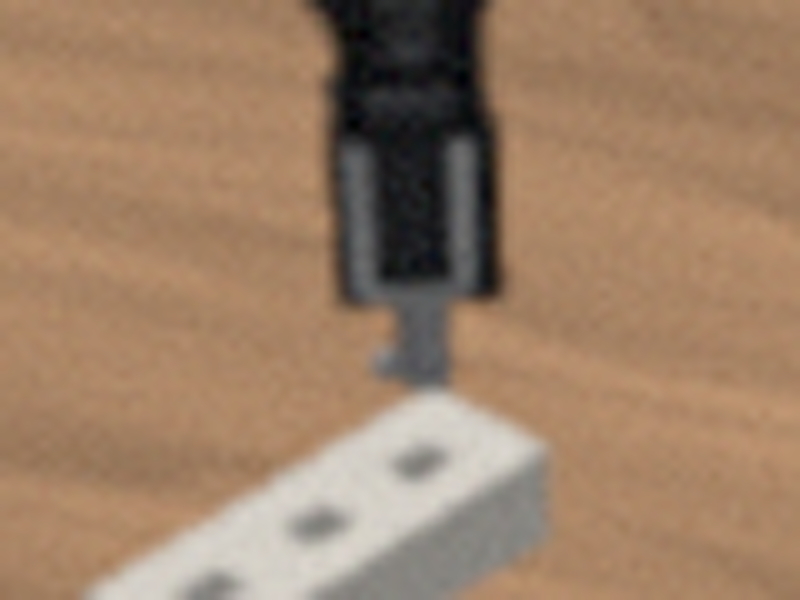

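The scene crop shows the lug left of the barrel at about (385,360), which is the tool's +z side. So key x = tool z, the block's +x points away from the robot, and the key's own slot is slot2. Now on to the lock: till yaw is about 0.218, lock at about (556,25).

drive_tool(
  commands=[255,0,15,0,0,-0.124,0,255,0,15,0,0,-0.124,0,255,0,15,0,0,-0.124,0,255,0,15,0,0,-0.124,0,255,0,15,0,0,-0.124,0,255,0,15,0,0,-0.124,0,255,0,15,0,0,-0.124,0,255,0,15,0,0,-0.124,0,255,0,15,0,0,-0.124,0,255,0,15,0,0,-0.124,0],
)

```text
clock: 8.58
ee_pos: [0.681, -0.055, 0.2586]
orientation: [-1.254, 1.137, -1.137]
contact_force: [0.3, -0.1, -0.1]
finger_gap: 0.0082
```

drive_tool(
  commands=[255,0,0,0,0,-0.124,0,255,0,0,0,0,0,0,255,0,0,0,0,0,0,255,0,0,0,0,0,0,255,0,0,0,0,0,0,255,0,0,0,0,0,0,255,0,0,0,0,0,0,255,0,0,0,0,0,0,255,0,0,0,0,0,0,255,0,0,0,0,0,0],
)

```text
clock: 9.42
ee_pos: [0.6811, -0.055, 0.2594]
orientation: [-1.303, 1.049, -1.049]
contact_force: [0.0, -0.4, -0.7]
finger_gap: 0.0075
```

```bash
python3 -c "
from h import *
st();to(558.3,25.4,143,.218)"
```

```text
9.4167 [681.06 -55.05 259.36] F [ 0.03 -0.36 -0.66] T [ 0.044 -0.019 -0.007] gap 0.0075 q6 1.163
yaw 0.2155 shift now [-104.9  116.3 -102.7] turn -0.002 tilt [0.0001 0.0001]
after turn: x,y,z -105.1 116.4 -102.5
```

drive_tool(
  commands=[255,-21,0,-20,0,0,0,255,-21,0,-20,0,0,0,255,-21,10,-20,0,0,0,255,-21,15,-20,0,0,0,255,-21,25,-22,0,0,0,255,0,30,0,0,0,0,255,0,20,0,0,0,0,255,0,16,0,0,0,0,255,0,0,0,0,0,0,255,0,0,0,0,0,0],
)

```text
clock: 10.25
ee_pos: [0.5588, 0.0257, 0.1431]
orientation: [-1.304, 1.05, -1.048]
contact_force: [0.0, -0.3, 0.2]
finger_gap: 0.008
```

drive_tool(
  commands=[255,0,0,0,0,0,0,255,0,0,0,0,0,0,255,0,0,0,0,0,0,255,0,0,0,0,0,0,255,0,0,0,0,0,0,255,0,0,0,0,0,0,255,0,0,0,0,0,0,255,0,0,0,0,0,0,255,0,0,0,0,0,0,255,0,0,0,0,0,0],
)

```text
clock: 11.08
ee_pos: [0.5589, 0.0257, 0.1432]
orientation: [-1.304, 1.049, -1.049]
contact_force: [-1.3, 0.5, -0.8]
finger_gap: 0.0082
```

```bash
python3 -c "
from h import *
import pickle
st();to(558.3,25.4,133,.218);s=manip.snapshot('scene');pickle.dump(s,open('s2.pkl','wb'));M=manip.sense();p=M['ee_pos'].copy();u,v=map(int,proj(s,p))
a=cv2.resize(s['frame'][v-20:v+40,u-40:u+40],(800,600),interpolation=cv2.INTER_CUBIC)
cv2.imwrite('pics/lk.png',a);print(u-40,v-20)
for dz in(0,-.0235,-.044):print(np.array(proj(s,p+[0,0,dz])))"
```

```text
11.0833 [558.91  25.66 143.24] F [-1.25  0.53 -0.79] T [-0.012 -0.039  0.005] gap 0.0082 q6 1.264
yaw 0.2158 shift now [ 0.1 10.2 -0.7] turn -0.002 tilt [ 0.0001 -0.0001]
after turn: x,y,z 0.1 10.2 -0.7
249 184
[289.2215731  204.67139184]
[288.80461578 211.95658141]
[288.45113655 218.13457278]
```

View pics/lk.png

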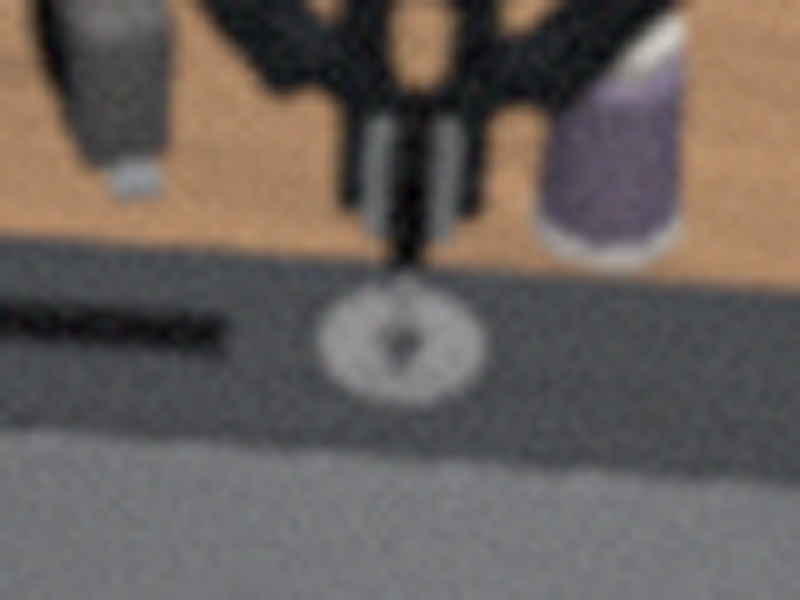

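The lock face is centred at crop (402,342), with the bow edge hanging just above it at col ~405. I'll compare the predicted and seen bow edge to correct for camera bias.

Run:
```python
from h import *
import pickle
s=pickle.load(open('s2.pkl','rb'));M=manip.sense();p=M['ee_pos'];A=R.from_rotvec(M['orientation']).as_matrix()
g=s['frame'].min(2).astype(int)
print(g[203:226,282:297])
for k in(-.004,-.002,0):
    print(k,[np.array(proj(s,p+A@np.array([dx,.0055,k+.015]))).round(2).tolist() for dx in(-.0045,.0045)],'top',np.array(proj(s,p+A@np.array([0,.0055-.034,k+.015]))).round(2), 'tip',np.array(proj(s,p+A@np.array([0,.0235,k]))).round(2))
for z in(.098,.0995,.101):print(z,onz(s,288.68,217.95,z)*1000)
```

```text
[[ 72  33  33  75  98  76  33  14   0  33  77  97  79  43  34]
 [ 79  47  56  88 100  81  41  11  10  41  83  95  71  36  36]
 [ 86  76  79  99 106  73  23  16  12  36  85 100  82  47  53]
 [ 98  97  87 104 106  75  34  21   5  44  83 105  93  83  86]
 [104 103  99 101  96  70  38  24  11  44  90 106 102  96  92]
 [102 104 102  98  96  68  30  12  23  51  90 104  99 103  96]
 [ 90  95  91  95  92  67  41   7  24  58  86  99  98  99  96]
 [ 82  82  81  76  82  62  41  39  45  59  84  87  94  88  94]
 [ 77  73  71  75  78  72  71  86  79  71  77  75  79  82  83]
 [ 76  81  78  95  98  88 101 113 109  91  82  78  74  77  76]
 [ 78  91 107 123 127 121 118 119 122 123 119 104  89  73  73]
 [103 126 128 139 144 137 127 120 135 142 142 132 119 101  81]
 [125 144 143 143 144 143 125 125 129 145 148 149 137 122  94]
 [136 143 148 145 137 123 115 113 119 138 144 142 147 142 120]
 [143 141 147 143 128 106  96  84  96 122 139 146 148 145 135]
 [144 146 148 141 127 109  82  74  84 124 146 145 143 145 138]
 [141 149 144 142 137 115  86  86 111 138 144 142 137 142 137]
 [136 143 138 135 138 122 103 102 127 137 143 144 136 139 126]
 [116 131 141 130 129 129 116 122 133 134 131 138 141 125 105]
 [ 85 109 126 129 130 135 135 132 133 134 131 130 120 102  87]
 [ 73  78  97 103 115 122 121 129 129 129 117 100  98  83  66]
 [ 76  76  77  80  88  91  92 100  98 102  88  82  74  78  75]
 [ 79  78  72  76  75  77  79  77  76  74  73  76  72  72  79]]
-0.004 [[290.75, 209.7], [286.91, 209.42]] top [289.45 198.68] tip [288.91 210.81]
-0.002 [[290.7, 210.28], [286.85, 210.0]] top [289.4  199.26] tip [288.86 211.38]
0 [[290.65, 210.87], [286.79, 210.58]] top [289.34 199.84] tip [288.8  211.96]
0.098 [556.87292337  25.70210755  98.        ]
0.0995 [558.38391668  26.07042835  99.5       ]
0.101 [559.89491     26.43874916 101.        ]
```

drive_tool(
  commands=[255,0.5,0,1,0,0.002,0,255,0,4,0,0,0,0,255,0,4,0,0,0,0,255,0,4,0,0,0,0,255,0,3,0,0,0,0,255,0,1,0,0,0,0,255,0,1,0,0,0,0,255,0,0,0,0,0,0,255,0,0,0,0,0,0,255,0,0,0,0,0,0],
)

```text
clock: 11.97
ee_pos: [0.5601, 0.0254, 0.1265]
orientation: [-1.303, 1.05, -1.051]
contact_force: [-0.4, -0.2, -0.1]
finger_gap: 0.0079
```

```bash
python3 -c "
from h import *
st();to(559.5,25.4,124.5,.218)"
```

```text
11.9667 [560.14  25.37 126.48] F [-0.38 -0.25 -0.06] T [ 0.003 -0.018  0.032] gap 0.0079 q6 1.266
yaw 0.2138 shift now [-0.2  2.  -0.6] turn -0.004 tilt [0.0002 0.0004]
after turn: x,y,z -0.2 2.0 -0.6
```

drive_tool(
  commands=[255,0,0.5,0,0,-0.004,0,255,0,0.5,0,0,0,0,255,0,0.5,0,0,0,0,255,0,0.5,0,0,0,0,255,0,0.5,0,0,0,0,255,0,0.5,0,0,0,0,255,0,0.5,0,0,0,0,255,0,0.5,0,0,0,0,255,0,0,0,0,0,0,255,0,0,0,0,0,0],
)

```text
clock: 12.8
ee_pos: [0.5601, 0.0254, 0.1227]
orientation: [-1.304, 1.047, -1.048]
contact_force: [-0.8, 0.7, 5.7]
finger_gap: 0.0081
```

```bash
python3 -c "
from h import *
st()"
```

```text
12.8 [560.13  25.38 122.73] F [-0.79  0.72  5.68] T [0.029 0.285 0.002] gap 0.0081 q6 1.262
```

drive_tool(
  commands=[255,0,0,-0.5,0,0,0,255,0,0,0,0,0,0,255,0,0,-0.5,0,0,0,255,0,0,0,0,0,0,255,0,0,-0.5,0,0,0,255,0,0,0,0,0,0,255,0,0,0,0,0,0,255,0,0,0,0,0,0,255,0,0,0,0,0,0,255,0,0,0,0,0,0],
)

```text
clock: 13.63
ee_pos: [0.5588, 0.025, 0.1224]
orientation: [-1.304, 1.047, -1.048]
contact_force: [1.5, 0.2, 5.6]
finger_gap: 0.0081
```

```bash
python3 -c "
from h import *
st()"
```

```text
13.6333 [558.83  24.95 122.44] F [1.47 0.25 5.56] T [ 0.008 -0.296  0.039] gap 0.0081 q6 1.261
```

drive_tool(
  commands=[255,0,0,-0.4,0,0,0,255,0,0,0,0,0,0,255,0,0,-0.4,0,0,0,255,0,0,0,0,0,0,255,0,0,-0.4,0,0,0,255,0,0,0,0,0,0,255,0,0,0,0,0,0,255,0,0,0,0,0,0,255,0,0,0,0,0,0,255,0,0,0,0,0,0],
)

```text
clock: 14.47
ee_pos: [0.5572, 0.0248, 0.1221]
orientation: [-1.305, 1.048, -1.047]
contact_force: [-1.4, -0.7, -0.8]
finger_gap: 0.0081
```

```bash
python3 -c "
from h import *
st()"
```

```text
14.4667 [557.19  24.84 122.13] F [-1.42 -0.74 -0.81] T [-0.02   0.124 -0.016] gap 0.0081 q6 1.26
```

The contact force vanished at x≈557.2, so the tip has found the hole. I'll go down slowly.

drive_tool(
  commands=[255,0,0.5,0,0,0,0,255,0,0.5,0,0,0,0,255,0,0.5,0,0,0,0,255,0,0.5,0,0,0,0,255,0,0,0,0,0,0,255,0,0,0,0,0,0,255,0,0,0,0,0,0,255,0,0,0,0,0,0,255,0,0,0,0,0,0,255,0,0,0,0,0,0],
)

```text
clock: 15.3
ee_pos: [0.5573, 0.0248, 0.1202]
orientation: [-1.305, 1.047, -1.047]
contact_force: [-0.8, 1.0, -0.5]
finger_gap: 0.0079
```

```bash
python3 -c "
from h import *
st()"
```

```text
15.3 [557.27  24.82 120.22] F [-0.8   0.98 -0.51] T [0.108 0.344 0.011] gap 0.0079 q6 1.26
```

drive_tool(
  commands=[255,0,0.5,0,0,0,0,255,0,0.5,0,0,0,0,255,0,0.5,0,0,0,0,255,0,0.5,0,0,0,0,255,0,0,0,0,0,0,255,0,0,0,0,0,0,255,0,0,0,0,0,0,255,0,0,0,0,0,0,255,0,0,0,0,0,0,255,0,0,0,0,0,0],
)

```text
clock: 16.13
ee_pos: [0.5573, 0.0248, 0.1182]
orientation: [-1.305, 1.047, -1.047]
contact_force: [-1.2, -0.1, -0.4]
finger_gap: 0.0077
```

```bash
python3 -c "
from h import *
st()"
```

```text
16.1333 [557.29  24.8  118.2 ] F [-1.23 -0.1  -0.41] T [0.05  0.434 0.028] gap 0.0077 q6 1.26
```

drive_tool(
  commands=[255,0,0.5,-0.3,0,0,0,255,0,0.5,0,0,0,0,255,0,0.5,0,0,0,0,255,0,0.5,0,0,0,0,255,0,0.5,0,0,0,0,255,0,0.5,0,0,0,0,255,0,0.5,0,0,0,0,255,0,0.5,0,0,0,0,255,0,0,0,0,0,0,255,0,0,0,0,0,0],
)

```text
clock: 16.97
ee_pos: [0.5573, 0.0248, 0.1145]
orientation: [-1.304, 1.047, -1.048]
contact_force: [-2.1, 1.1, 5.2]
finger_gap: 0.0077
```

```bash
python3 -c "
from h import *
st()"
```

```text
16.9667 [557.31  24.76 114.54] F [-2.12  1.1   5.16] T [0.144 0.443 0.024] gap 0.0077 q6 1.26
```

drive_tool(
  commands=[255,0,0.4,-0.3,0,0,0,255,0,0.4,0,0,0,0,255,0,0.4,0,0,0,0,255,0,0.3,0,0,0,0,255,0,0,0,0,0,0,255,0,0,0,0,0,0,255,0,0,0,0,0,0,255,0,0,0,0,0,0,255,0,0,0,0,0,0,255,0,0,0,0,0,0],
)

```text
clock: 17.8
ee_pos: [0.5573, 0.0248, 0.1134]
orientation: [-1.303, 1.046, -1.048]
contact_force: [-1.6, 1.5, 7.2]
finger_gap: 0.008
```

```bash
python3 -c "
from h import *
st()"
```

```text
17.8 [557.31  24.75 113.39] F [-1.65  1.5   7.24] T [ 0.235  0.482 -0.049] gap 0.008 q6 1.26
```

drive_tool(
  commands=[255,0,0.4,0,0,0,0,255,0,0.4,0,0,0,0,255,0,0,0,0,0,0,255,0,0,0,0,0,0,255,0,0,0,0,0,0,255,0,0,0,0,0,0,255,0,0,0,0,0,0,255,0,0,0,0,0,0,255,0,0,0,0,0,0,255,0,0,0,0,0,0],
)

```text
clock: 18.63
ee_pos: [0.5573, 0.0248, 0.113]
orientation: [-1.303, 1.046, -1.048]
contact_force: [-3.0, 1.3, 10.2]
finger_gap: 0.0081
```

```bash
python3 -c "
from h import *
st()"
```

```text
18.6333 [557.3   24.75 112.95] F [-3.04  1.29 10.18] T [0.248 0.607 0.051] gap 0.0081 q6 1.26
```

The key is seated: force rises to 10 N with little travel. I'll ease off slightly and turn clockwise about the barrel axis, which lies about 2 mm behind the TCP along tool z.

drive_tool(
  commands=[255,0,-0.2,-0.4,0,0,0,255,0.2,0,0,0,0.08,0,255,0.2,0,0,0,0.08,0,255,0.1,0,0,0,0.08,0,255,0.2,0,0,0,0.08,0,255,0.1,0,0,0,0.08,0,255,0.2,0,0,0,0.08,0,255,0,0,0,0,0,0,255,0,0,0,0,0,0,255,0,0,0,0,0,0],
)

```text
clock: 19.47
ee_pos: [0.5573, 0.0242, 0.113]
orientation: [-1.071, 1.398, -1.4]
contact_force: [-2.0, 4.3, 7.7]
finger_gap: 0.0082
```

```bash
python3 -c "
from h import *
st();to(557.3,24.75,113,.218-.48)"
```

```text
19.4667 [557.35  24.22 112.97] F [-1.97  4.29  7.67] T [0.72  0.206 0.007] gap 0.0082 q6 1.738
yaw -0.2622 shift now [-0.5 -0.  -0.2] turn -0.0 tilt [-0.0015  0.0023]
after turn: x,y,z -0.5 -0.0 -0.2
```

drive_tool(
  commands=[255,-0.5,0,0,0,0,0,255,0,0,-0.2,0,0.08,0,255,0.1,0,0,0,0.08,0,255,0,0,0,0,0.08,0,255,0.1,0,0,0,0.08,0,255,0,0,0,0,0.08,0,255,0,0,0,0,0,0,255,0,0,0,0,0,0,255,0,0,0,0,0,0,255,0,0,0,0,0,0],
)

```text
clock: 20.3
ee_pos: [0.5573, 0.0239, 0.113]
orientation: [-0.817, 1.676, -1.679]
contact_force: [-1.5, 2.1, 6.2]
finger_gap: 0.0081
```

```bash
python3 -c "
from h import *
st();to(557.3,24.75,113,.218-.88);s=manip.snapshot('scene');print(s['frame'][232:236,225:340:10].mean(2).round())
for p in[(260,228),(320,230),(260,233),(320,235)]:print(pd(s,*p)*1000)"
```

```text
20.3 [557.27  23.94 113.  ] F [-1.52  2.1   6.23] T [0.218 0.279 0.051] gap 0.0081 q6 2.138
yaw -0.6622 shift now [-0.7 -0.  -0.5] turn -0.0 tilt [-0.0015  0.0022]
after turn: x,y,z -0.7 -0.0 -0.5
[[110. 114. 108. 114. 117. 118. 127. 124. 119. 107.  99.  87.]
 [117. 113. 110. 114. 114. 119. 121. 124. 121. 120. 112. 112.]
 [112. 114. 115. 115. 120. 122. 116. 125. 118. 124. 116. 120.]
 [118. 113. 112. 114. 114. 120. 122. 123. 120. 121. 118. 118.]]
[611.62218733 -29.03314534  98.44964197]
[569.68653618 106.60715234  94.92992031]
[626.42098591 -24.032864    97.66179878]
[586.48318099 110.42788667  95.75350053]
```

drive_tool(
  commands=[255,-0.2,0.2,0,0,0.08,0,255,0.1,0,0,0,0.08,0,255,0.1,0,0,0,0.08,0,255,0.1,0,0,0,0.08,0,255,0,0,0,0,0.06,0,255,0,0,0,0,0,0,255,0,0,0,0,0,0,255,0,0,0,0,0,0,255,0,0,0,0,0,0,255,0,0,0,0,0,0],
)

```text
clock: 21.18
ee_pos: [0.5571, 0.0237, 0.1129]
orientation: [-0.518, 1.922, -1.924]
contact_force: [-2.1, 0.5, 8.5]
finger_gap: 0.0079
```

```bash
python3 -c "
from h import *
st();to(557.3,24.75,113,.218-1.26);s=manip.snapshot('scene')
for p in[(260,228),(320,230),(260,233),(320,235)]:print(pd(s,*p)*1000)"
```

```text
21.1833 [557.05  23.69 112.94] F [-2.08  0.5   8.5 ] T [-0.001  0.447  0.018] gap 0.0079 q6 2.518
yaw -1.0422 shift now [-0.8 -0.1 -0.8] turn -0.0 tilt [-0.0019  0.0017]
after turn: x,y,z -0.8 -0.1 -0.8
[628.13939575 -23.40520808 116.11477438]
[593.85836453 109.97228444 119.4388943 ]
[643.51350326 -18.20785273 116.3554406 ]
[606.36173676 113.15480131 116.35235098]
```

The lid now reads ~117–119 mm at points that were ~95–98, so it has sprung up. Turning the key back.

drive_tool(
  commands=[255,0,0,0,0,-0.09,0,255,-0.1,0,0,0,-0.09,0,255,0,0,0,0,-0.09,0,255,-0.1,0,0,0,-0.09,0,255,-0.1,0,0,0,-0.09,0,255,0,0,0,0,-0.09,0,255,-0.1,0,0,0,-0.09,0,255,0,0,0,0,0,0,255,0,0,0,0,0,0,255,0,0,0,0,0,0],
)

```text
clock: 22.07
ee_pos: [0.5572, 0.024, 0.1129]
orientation: [-0.983, 1.504, -1.507]
contact_force: [-2.6, 0.1, 7.5]
finger_gap: 0.008
```

```bash
python3 -c "
from h import *
st();to(557.3,24.1,113,.218)"
```

```text
22.0667 [557.24  23.95 112.95] F [-2.63  0.1   7.53] T [0.054 0.456 0.009] gap 0.008 q6 1.889
yaw -0.4122 shift now [-0.2 -0.1 -0. ] turn -0.63 tilt [-0.0004  0.0023]
after turn: x,y,z -0.1 -0.1 0.1
```

drive_tool(
  commands=[255,0,0,-0.2,0,-0.09,0,255,-0.1,0,0,0,-0.09,0,255,-0.1,0,0,0,-0.09,0,255,-0.1,0,0,0,-0.09,0,255,-0.1,0,0,0,-0.09,0,255,-0.1,0,0,0,-0.09,0,255,-0.1,0,0,0,-0.09,0,255,0,0,0,0,0,0,255,0,0,0,0,0,0,255,0,0,0,0,0,0],
)

```text
clock: 22.9
ee_pos: [0.5572, 0.0247, 0.1129]
orientation: [-1.303, 1.045, -1.049]
contact_force: [-2.5, 0.8, 8.5]
finger_gap: 0.008
```

```bash
python3 -c "
from h import *
st();to(557.3,24.75,113,.218)"
```

```text
22.9 [557.18  24.7  112.93] F [-2.47  0.76  8.5 ] T [0.097 0.422 0.043] gap 0.008 q6 1.26
yaw 0.2179 shift now [-0.  -0.1  0.1] turn -0.0 tilt [0.001  0.0023]
after turn: x,y,z -0.0 -0.1 0.1
```

drive_tool(
  commands=[255,0,-1,0,0,0,0,255,0,-1,0,0,0,0,255,0,-1,0,0,0,0,255,0,-1,0,0,0,0,255,0,-1,0,0,0,0,255,0,-1,0,0,0,0,255,0,0,0,0,0,0,255,0,0,0,0,0,0,255,0,0,0,0,0,0,255,0,0,0,0,0,0],
)

```text
clock: 23.73
ee_pos: [0.5563, 0.0248, 0.1179]
orientation: [-1.305, 1.047, -1.047]
contact_force: [1.3, 0.0, 2.2]
finger_gap: 0.008
```

```bash
python3 -c "
from h import *
st()"
```

```text
23.7333 [556.27  24.85 117.85] F [1.28 0.03 2.16] T [-0.088 -0.074 -0.02 ] gap 0.008 q6 1.26
```

drive_tool(
  commands=[255,0,-2,0,0,0,0,255,0,-3,0,0,0,0,255,0,-5,0,0,0,0,255,0,-10,0,0,0,0,255,0,-20,0,0,0,0,255,0,-25,0,0,0.08,0,255,0,-25,0,0,0.1,0,255,0,-20,0,0,0.1,0,255,0,0,0,0,0.1,0,255,0,0,0,0,0.097,0],
)

```text
clock: 24.57
ee_pos: [0.557, 0.0249, 0.2307]
orientation: [-1.069, 1.398, -1.403]
contact_force: [-0.0, -0.2, -0.5]
finger_gap: 0.0081
```

```bash
python3 -c "
from h import *
st();to(532.5,-339,100,-.2583)"
```

```text
24.5667 [557.04  24.85 230.69] F [-0.03 -0.23 -0.53] T [-0.011 -0.025 -0.045] gap 0.0081 q6 1.742
yaw -0.2641 shift now [357.7 130.8  70.7] turn -0.006 tilt [-0.0006  0.0042]
after turn: x,y,z 358.0 130.7 69.2
```

drive_tool(
  commands=[255,36,0,7,0,0,0,255,36,0,7,0,0,0,255,36,0,7,0,0,0,255,36,0,7,0,0,0,255,36,0,7,0,0,0,255,36,0,7,0,0,0,255,36,0,7,0,0,0,255,36,10,7,0,0,0,255,36,20,7,0,0,0,255,34,20,6,0,0,0],
)

```text
clock: 25.4
ee_pos: [0.5313, -0.3412, 0.1793]
orientation: [-1.074, 1.395, -1.4]
contact_force: [0.5, 0.5, -0.9]
finger_gap: 0.008
```

drive_tool(
  commands=[255,0,30,0,0,0,0,255,0,20,0,0,0,0,255,0,10,0,0,0,0,255,0,5,0,0,0,0,255,0,0,0,0,0,0,255,0,0,0,0,0,0,255,0,0,0,0,0,0,255,0,0,0,0,0,0,255,0,0,0,0,0,0,255,0,0,0,0,0,0],
)

```text
clock: 26.23
ee_pos: [0.5316, -0.3388, 0.1138]
orientation: [-1.075, 1.396, -1.398]
contact_force: [-0.3, 0.5, -0.7]
finger_gap: 0.0078
```

```bash
python3 -c "
from h import *
st();to(532.5,-339,60,-.2583)"
```

```text
26.2333 [ 531.58 -338.8   113.83] F [-0.31  0.46 -0.73] T [-0.019 -0.022  0.012] gap 0.0078 q6 1.141
yaw -0.2589 shift now [-0.1 53.8  0.9] turn -0.001 tilt [0.0006 0.0011]
after turn: x,y,z -0.0 53.8 0.9
```

drive_tool(
  commands=[255,0.1,15,0.9,0,0,0,255,0,15,0,0,0,0,255,0,12,0,0,0,0,255,0,8,0,0,0,0,255,0,3,0,0,0,0,255,0,1,0,0,0,0,255,0,1,0,0,0,0,255,0,1,0,0,0,0,255,0,0,0,0,0,0,255,0,0,0,0,0,0],
)

```text
clock: 27.07
ee_pos: [0.5323, -0.3393, 0.0576]
orientation: [-1.075, 1.397, -1.398]
contact_force: [-0.4, 0.4, -1.1]
finger_gap: 0.008
```

```bash
python3 -c "
from h import *
st();to(532.5,-339,50,-.2583)"
```

```text
27.0667 [ 532.34 -339.27   57.57] F [-0.37  0.43 -1.14] T [0.04  0.024 0.002] gap 0.008 q6 1.141
yaw -0.2592 shift now [-0.3  7.6  0.1] turn -0.001 tilt [0.0005 0.0008]
after turn: x,y,z -0.3 7.6 0.1
```

drive_tool(
  commands=[255,-0.1,1,0,0,0,0,255,0,1,0,0,0,0,255,0,1,0,0,0,0,255,0,1,0,0,0,0,255,0,1,0,0,0,0,255,0,1,0,0,0,0,255,0,1,0,0,0,0,255,0,0,0,0,0,0,255,0,0,0,0,0,0,255,0,0,0,0,0,0],
)

```text
clock: 27.9
ee_pos: [0.5322, -0.339, 0.0501]
orientation: [-1.075, 1.397, -1.398]
contact_force: [-0.4, 0.2, -0.5]
finger_gap: 0.0081
```

```bash
python3 -c "
from h import *
st();to(532.5,-339,40.5,-.2583)"
```

```text
27.9 [ 532.16 -339.02   50.06] F [-0.37  0.2  -0.48] T [-0.028  0.     0.048] gap 0.0081 q6 1.141
yaw -0.2592 shift now [-0.1  9.6  0.3] turn -0.001 tilt [0.0001 0.    ]
after turn: x,y,z -0.1 9.6 0.3
```

Inside the slot (8 mm down) with no force. Going down the rest of the way.

drive_tool(
  commands=[255,0,1.5,0.2,0,0,0,255,0,1.5,0,0,0,0,255,0,1.5,0,0,0,0,255,0,1.5,0,0,0,0,255,0,1.5,0,0,0,0,255,0,1,0,0,0,0,255,0,0.5,0,0,0,0,255,0,0,0,0,0,0,255,0,0,0,0,0,0,255,0,0,0,0,0,0],
)

```text
clock: 28.73
ee_pos: [0.5324, -0.3391, 0.0412]
orientation: [-1.075, 1.397, -1.398]
contact_force: [-0.4, -0.4, -0.4]
finger_gap: 0.008
```

```bash
python3 -c "
from h import *
st()"
```

```text
28.7333 [ 532.39 -339.1    41.15] F [-0.42 -0.41 -0.36] T [-0.063 -0.014 -0.011] gap 0.008 q6 1.142
```

drive_tool(
  commands=[255,0,0.3,0,0,0,0,255,0,0.3,0,0,0,0,255,0,0.3,0,0,0,0,255,0,0.3,0,0,0,0,255,0,0,0,0,0,0,255,0,0,0,0,0,0,255,0,0,0,0,0,0,255,0,0,0,0,0,0,255,0,0,0,0,0,0,255,0,0,0,0,0,0],
)

```text
clock: 29.57
ee_pos: [0.5324, -0.3391, 0.0405]
orientation: [-1.075, 1.397, -1.398]
contact_force: [-1.8, 1.4, 5.5]
finger_gap: 0.0082
```

```bash
python3 -c "
from h import *
st()"
```

```text
29.5667 [ 532.42 -339.13   40.48] F [-1.85  1.37  5.53] T [0.248 0.266 0.009] gap 0.0082 q6 1.142
```

Seated at the original height (40.5 mm, 5.5 N). I'll release and retract.

drive_tool(
  commands=[255,0,-0.4,0,0,0,0,235,0,0,0,0,0,0,220,0,0,0,0,0,0,200,0,0,0,0,0,0,170,0,0,0,0,0,0,130,0,0,0,0,0,0,130,0,0,0,0,0,0,130,0,0,0,0,0,0,130,0,0,0,0,0,0,130,0,0,0,0,0,0],
)

```text
clock: 30.4
ee_pos: [0.5323, -0.3391, 0.0402]
orientation: [-1.075, 1.398, -1.398]
contact_force: [0.5, -0.5, 0.8]
finger_gap: 0.0419
```

drive_tool(
  commands=[130,0,-5,0,0,0,0,130,0,-10,0,0,0,0,130,0,-20,0,0,0,0,130,0,-30,0,0,0,0,130,0,-30,0,0,0,0,130,0,-30,0,0,0,0,130,0,-20,-35,0,0,0,130,0,0,-35,0,0,0,130,0,0,-35,0,0,0,130,0,0,-35,0,0,0],
)

```text
clock: 31.23
ee_pos: [0.3958, -0.3027, 0.1866]
orientation: [-1.075, 1.395, -1.399]
contact_force: [-0.5, -0.3, -0.8]
finger_gap: 0.0416
```

drive_tool(
  commands=[130,20,0,-20,0,0,0,130,20,0,-20,0,0,0,130,20,0,-10,0,0,0,130,0,0,0,0,0,0,130,0,0,0,0,0,0,130,0,0,0,0,0,0,130,0,0,0,0,0,0,130,0,0,0,0,0,0,130,0,0,0,0,0,0,130,0,0,0,0,0,0],
)

```text
clock: 32.07
ee_pos: [0.3337, -0.3479, 0.1852]
orientation: [-1.076, 1.397, -1.397]
contact_force: [0.9, 0.1, -0.5]
finger_gap: 0.0422
```

```bash
python3 -c "
from h import *
st();t=manip.snapshot('top');s=manip.snapshot('scene')
a=cv2.resize(t['frame'][150:300,200:430],(400,300));b=cv2.resize(s['frame'][165:225,134:214],(400,300),interpolation=cv2.INTER_CUBIC)
c=cv2.resize(s['frame'],(400,300));d=cv2.resize(s['frame'][185:305,200:380],(400,300))
cv2.imwrite('pics/fin.png',np.vstack([np.hstack([a,b]),np.hstack([c,d])]))"
```

```text
32.0667 [ 333.73 -347.93  185.21] F [ 0.91  0.06 -0.48] T [-0.004  0.036  0.021] gap 0.0422 q6 0.864
```

View pics/fin.png

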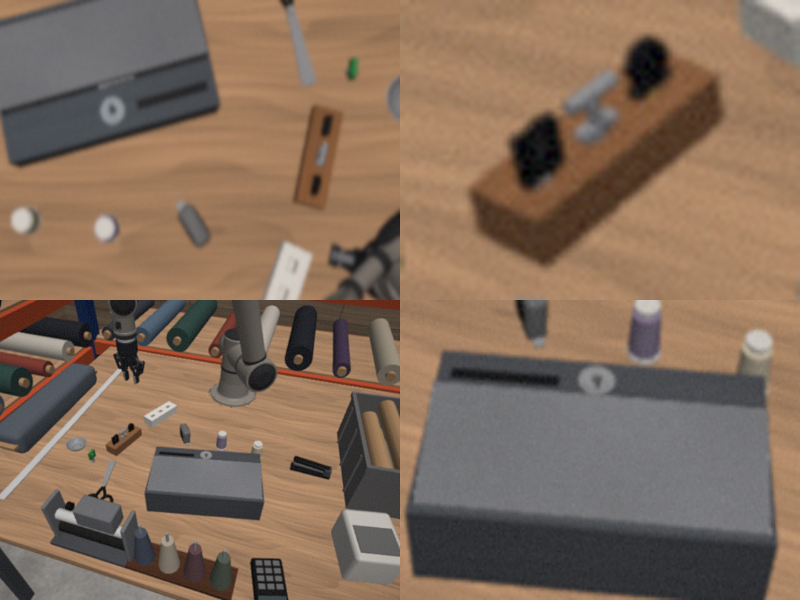

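The final picture shows the lid up, the lock at home, and the rectangular key standing in its slot at crop (537,150). The other keys and items look unmoved, and the arm is clear. Handing in.

```bash
python3 -c "
from rig import manip
print(manip.finish_job())"
```

```text
the job is handed in; nothing more can be done
None
```

The till is open and the rectangular-bow key is back in its own slot, the far one (slot2). I handed in at about 32 s of the 69 s allowed.

- **Locking steps:** I pressed the key to the seat at about 10 N and turned it clockwise about 1.26 rad with 6–9 N down. The lid sprang up, reading about 117 mm at spots that were 95–98 mm. I then turned the key back to the notch and drew it out freely.
- **Return to the block:** The key bottomed at the same gripper height it was picked up from (40.5 mm, 5.5 N).
- **Last picture:** The lid is up, the key stands in its slot, and the other keys and counter items look where they were. The arm was clear, with only noise-level force at the wrist.
- **What disagreed:** The two cameras differed by about 3.5 mm on where the lock was along x. The first touch landed on the lock's face at about 6 N, so I slid roughly 3 mm towards the robot to find the hole. Side forces while turning reached about 4 N and I corrected for them.

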